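# Lay out a dive regulator overhaul on the service mat

### The arm

A 7-joint arm with a two-finger parallel gripper is mounted at the origin on the work surface. World frame = base frame: x ahead of the robot, y to its left, z up, the work surface at z = 0. Lengths are in m, angles in rad, forces in N, time in s.
With the tool pointing down it reaches from about 0.425 to 0.875 m from the base axis. Payload 4.7 kg.
Tool frame: the origin (TCP) lies midway between the tips of the shut fingers; the grasp point (between the pads) lies 19 mm behind it; z points along the fingers, y is the direction in which the jaws open and shut (so a half turn about z gives the same grasp; the last joint's range is limited). The gripper opens to 85 mm and grips with 20 to 120 N. Pads are 22 mm wide; open, the fingers measure 114 mm over their backs; the gripper's body (76 mm by 85 mm) begins 54 mm behind the grasp point. The pads swing forward as they close: fully open they stand 13 mm farther back than shut.
Start: joints at [-1.207, 0.321, -0.07, 1.45, 0.023, 1.371, -0.057], TCP at [0.223, 0.611, 0.231] pointing down, gripper open.
Joint ranges: [-2.86, 2.86], [-0.3, 2.09], [-1.38, 1.24], [0.06, 2.45], [-1.56, 4.7], [0.09, 2.05], [-2.69, 2.69]. Speed limits (rad/s): [2.57, 2.57, 3.14, 3.14, 3.14, 3.14, 3.14].

### API

Orientations are given as a rotation vector (axis times angle).
In Python, from bench import arm, cams, finder gives the robot as it stands.
- The arm moves only by the tool move_arm, never from a script. Its arguments are lists of equal length, an entry for each row: "offset": the shift along the tool's x, y, z in mm, a list of three; "delta_rot": the turn, a rotation vector about the tool's x, y, z in degrees, a list of three. In form: {"offset": [[tx, ty, tz], ...], "delta_rot": [[wx, wy, wz], ...]}. A call has 1 to 12 rows; each row is the pose to reach, as a shift and turn from the pose commanded when the call began, along the tool's axes at that moment; what a row does not reach only later rows make up. A row lasts 1/8 s, in which the tool goes at most 62.5 mm and 10.7 degrees, less where a joint would pass 70% of its speed; a pose out of reach is approached as far as the arm can. A call with a gripper value outside its range is refused whole. "hand" is the opening, from -1 (shut) to 1 (fully open), set as the call begins (left out, the last holds). The fingers move at their own pace and stop on an object; "grip_force" is the grip in N (left out, the last holds). Time passes only in rows, so rows that repeat a pose let the fingers close. It gives the time, the measured TCP pose, the force and the opening at its end, in the units of the state.
- arm.get_obs(): the state, without advancing time (a new reading comes with each control period).
- cams.camera(name): name is "side" or "top"; returns (picture, depth): 400x640x3 uint8, red, green, blue; 400x640 float32, m along the optical axis (not along the pixel's ray), 0 where there is no reading.
- cams.get_calibration(name): a dict with "K" (3x3 intrinsics, pixels), "R" (3x3) and "t" (3): a world point X has camera coordinates R X + t. Camera axes: x right, y down, z forward; pixel columns grow to the right and rows downward; lengths in m; the calibration is good to about 2 mm. A picture is of the moment at which its call begins. get_calibration takes no time and is no camera call.
- arm.job_done(): hands the job in, once; it reports no verdict.
Trained networks look in the newest picture that a camera, given by its name, has taken for a name from the list of things; names that differ only in an ending like _2 or _b are one class to them, and where a whole thing is asked for, a point or a joint stands for the part that bears it (a point fixed in the world has none). Each returns a list of dicts, best first, with "p" (0 to 1); they miss things now and then, are a little off and sometimes report something else, mostly with a low value. They report only what shows in the picture. A call takes as long as a camera call. They do not tell look-alikes from the thing itself.
- finder.boxes_of(query, camera): "location" ([x, y, z] in m, in world coordinates, good to about 4 mm: the middle of the surface that is visible of it).
- finder.spot_point(query, camera): "location" ([x, y, z] in m, in world coordinates, good to about 4 mm: a listed point, or the origin of a listed thing).
The state is a dict: "t": time; "q": joint angles; "qd": joint speeds; "tau": joint torques, N m; "eef_pos": TCP position; "eef_rot": TCP orientation; "force": force on the tool from outside, world axes, zero at the start; "wrist_torque": the same for the moment, N m; "opening": finger opening in m.
Only numpy, scipy, OpenCV 4.12 (cv2) and the standard library are available. Lean on these libraries where they do the work, as an engineer would, in place of code of your own. Each camera call takes 0.05 s, during which the arm holds its last target.

### The job

Lay out the overhaul parts on the mat, whose white stripe marks the front: set the yellow dish in the middle of the square between the first stage and the green-wheeled valve, the gauge, dial up, in the middle of the square directly behind the valve, and the blue jar upright in the middle of the square directly behind the first stage. Slide open the red lid of the spares box, take out the brass piston and stand it upright, wide head down, in the dish, and leave the lid open.

Things in the scene. Friction and masses are not known exactly. Their poses are not given: they have to be found in the camera images.
- mat: Fixed dark mat, 200 x 270 mm, top at z = 4 mm; origin at the centre of its underside. +x runs from the front (edge with white stripe) to the back, +y left seen from the front. Lines mark 2 x 3 squares of 85 mm: rows at x = -42.5 (front), +42.5 mm (back); columns at y = -85, 0, +85 mm. The outer front squares hold first stage and valve, either way round; the others are empty.
- first_stage: Landmark fixed on the mat: regulator first stage, upright steel cylinder 42 mm across with short side ports (54 mm over them), black round foot 52 mm across, blue cap on top, 58 mm tall. At the centre of the left or right front square. Origin at the centre of its underside (z = 4 mm); axes parallel to the mat's.
- valve: Landmark, fixed on the mat: brass tank valve on a black 52 mm square foot with a green handwheel on top 44 mm across, 61 mm tall in all. Stands at the centre of the other outer front square. Origin at the centre of its underside (on the mat's top, z = 4 mm); axes parallel to the mat's.
- dish_mid (a point): Loose yellow square open dish, 56 x 56 mm outside, 26 mm tall, 3 mm walls and floor, about 60 g; stands on the work surface. Point at its centre, half-way up (13 mm above its underside); x and y along its sides, z up.
- gauge_mid (a point): Loose pressure gauge: black puck 56 mm across, 26 mm tall, with a white dial and red needle on its top face, about 160 g; lies dial up on the work surface. Point at its centre, half-way up (13 mm above its underside); z out of the dial.
- jar_mid (a point): Loose blue round jar with a white screw cap of the same width, 48 mm across, 42 mm tall, about 90 g; stands on the work surface. Point at its centre, half-way up (21 mm above its underside); z up.
- piston_mid (a point): Loose brass piston, 56 mm tall, about 100 g, standing in the spares box: round head at the bottom 32 mm across, 10 mm high, then a stem 14 mm across up to the top. Point on its axis, half-way up (28 mm); z up. At the start its underside is 5 mm above the work surface and it shows through the lid's slot, which its head cannot pass.
- spares_box: Fixed grey spares box, 130 mm (x) by 100 mm (y), 74 mm tall, walls 6 mm, floor 5 mm; origin at the centre of its underside. Its -x wall is only 64 mm tall, so that the lid slides out over it. The piston stands near the box's middle, 0 to 30 mm towards +x.
- lid (a joint): Travel in m of the box's red lid in its grooves: 0 shut, 0.09 fully open, towards the box's -x. Starts at 0 to 0.01, slides at about 1.5 N, stays where left, cannot be lifted off. Lid 120 mm long, top 69.5 mm above the work surface, slot 74 x 24 mm over the piston. At full travel its rear edge is 32 mm to the -x side of the box's centre.
- lid_rib (a point): Centre of the white upright rib on the lid, by which it is slid: 12 mm thick (along the box's x), 44 mm wide (box's y), 26 mm tall, near the lid's -x end; this point is 83 mm above the work surface, 13 mm above the lid's top. It moves with the lid; axes parallel to the box's.
Not all that is in view belongs to the job. Of the things that look like the part that bears jar_mid, take the one that is nearest to the robot's base at the start.

How it is judged:
By the outcome, as a careful person would: the job done as asked, in the order asked, and still so for the second after the job is handed in, with the robot touching nothing.
It also fails if it takes over 118 s, if anything falls off the work surface, if the arm or the gripper's body presses on something with over 40 N, if the wrist force passes 120 N, or if a joint passes its speed limit or range.

## Working session

There is one attempt and no reset: what is moved stays moved. The work goes in short steps, Python scripts to look and compute and a tool call to move; the robot and the scene stay as the last step left them, time stands still between calls to the robot, and variables do not carry over. Pictures are saved under pics/ and viewed, and the job is handed in when it is done.

Besides the shell and the picture viewer there is one more tool, called after ">>>" as name(argument=value, ...), one argument or row to a line, values as JSON. move_arm: Moves the arm, as the interface text tells. Its arguments: {"type":"object","properties":{"offset":{"type":"array","items":{"type":"array","items":{"type":"number"}}},"delta_rot":{"type":"array","items":{"type":"array","items":{"type":"number"}}},"hand":{"type":"number"},"grip_force":{"type":"number"}},"required":["offset","delta_rot"]}

```bash
ls; mkdir -p pics; python3 - <<'E'
from bench import arm,cams,finder
import cv2,numpy as np
print({k:np.round(v,3) for k,v in arm.get_obs().items()})
for c in ["top","side"]:
    im,d=cams.camera(c); cv2.imwrite(f"pics/{c}0.png",im[:,:,::-1])
    np.save(f"pics/{c}0d.npy",d)
    k=cams.get_calibration(c); print(c,k)
    for q in ["mat","first_stage","valve","dish_mid","gauge_mid","jar_mid","piston_mid","spares_box","lid_rib"]:
        print(q,[(round(r["p"],2),np.round(r["location"],3).tolist()) for r in finder.spot_point(q,c)[:4]])
print(arm.get_obs()["t"])
E
```

```text
pics
{'t': np.float64(0.0), 'q': array([-1.207,  0.322, -0.07 ,  1.452,  0.023,  1.371, -0.057]), 'qd': array([ 0.001, -0.001, -0.   , -0.   , -0.001, -0.002, -0.002]), 'tau': array([ 1.0000e-03, -4.9358e+01, -3.8200e-01, -3.1433e+01,  1.3000e-02,
        1.1000e-02,  0.0000e+00]), 'eef_pos': array([0.223, 0.61 , 0.23 ]), 'eef_rot': array([-5.470e-01, -3.093e+00,  3.000e-03]), 'force': array([ 0.16 ,  0.574, -0.485]), 'wrist_torque': array([-0.002,  0.014, -0.052]), 'opening': np.float64(0.086)}
top {'K': array([[459.95629884,   0.        , 322.15865609],
       [  0.        , 459.95629884, 202.98384663],
       [  0.        ,   0.        ,   1.        ]]), 'R': array([[-7.44259711e-04, -9.99975114e-01, -7.01545517e-03],
       [-9.89935278e-01,  1.72957090e-03, -1.41510264e-01],
       [ 1.41518876e-01,  6.83952618e-03, -9.89911930e-01]]), 't': array([0.10600026, 0.53815775, 1.42028622])}
mat [(0.78, [0.593, 0.002, -0.001])]
first_stage [(0.79, [0.556, -0.09, 0.007])]
valve [(0.74, [0.549, 0.091, 0.004])]
dish_mid [(0.72, [0.605, 0.316, 0.016]), (0.23, [0.546, -0.353, 0.032])]
gauge
[... 424 characters left out ...]
    ,   0.        ,   1.        ]]), 'R': array([[ 0.91029876, -0.41394206, -0.00285155],
       [-0.30130889, -0.65785251, -0.69024853],
       [ 0.283847  ,  0.62919158, -0.72356675]]), 't': array([-0.44546556,  0.28300764,  0.85707392])}
mat [(0.56, [0.594, 0.001, 0.0]), (0.5, [0.55, 0.088, 0.003])]
first_stage []
valve [(0.6, [0.552, 0.089, 0.002])]
dish_mid [(0.93, [0.602, 0.314, 0.013])]
gauge_mid [(0.64, [0.471, 0.382, 0.01])]
jar_mid [(0.76, [0.434, 0.24, 0.024]), (0.62, [0.485, 0.485, 0.022]), (0.58, [0.628, 0.198, 0.022]), (0.57, [0.629, 0.573, 0.022])]
piston_mid [(0.43, [0.549, -0.352, 0.032])]
spares_box [(0.94, [0.545, -0.35, -0.0])]
lid_rib [(0.82, [0.495, -0.345, 0.089])]
1.0
```

View pics/top0.png

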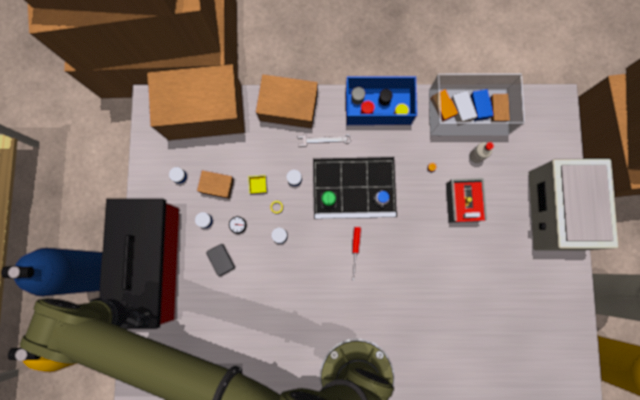

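View pics/side0.png

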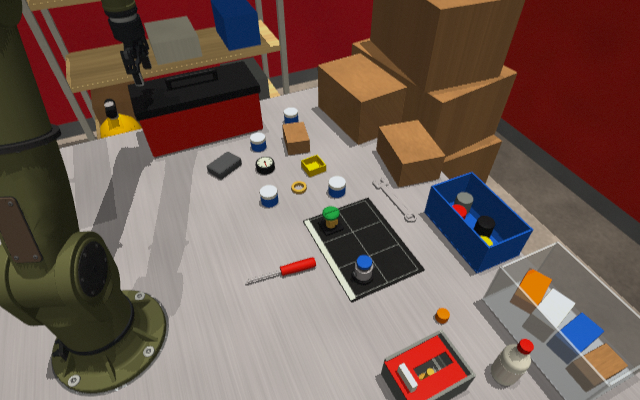

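The top view shows the mat with its stripe toward the robot, the valve at about (329,198) and the first stage at about (382,198). The dish is at (258,185) and the gauge at (237,225). The jar nearest the base is at (279,235), and the box is at (466,200). Next I'll refine the positions and yaws.

```bash
cat > h.py <<'E'
import numpy as np,cv2
from bench import arm,cams,finder
from scipy.spatial.transform import Rotation as Ro
def plane(cam,px,z):
    k=cams.get_calibration(cam);K,R,t=map(np.array,(k["K"],k["R"],k["t"]))
    px=np.atleast_2d(np.asarray(px,float)); d=np.c_[(px-K[:2,2])/K[0,0],np.ones(len(px))]
    c=-R.T@t; w=d@R; s=(z-c[2])/w[:,2]
    return c+w*s[:,None]
def cloud(cam,d):
    k=cams.get_calibration(cam);K,R,t=map(np.array,(k["K"],k["R"],k["t"]))
    v,u=np.mgrid[:d.shape[0],:d.shape[1]]
    X=np.stack([(u-K[0,2])/K[0,0]*d,(v-K[1,2])/K[1,1]*d,d],-1)
    P=(X-t)@R; P[d==0]=np.nan
    return P
def cloudimg(cam):
    im,d=cams.camera(cam); return im,cloud(cam,d)
def go(pos,yawy,rot=None):
    """offset & delta to reach tcp pos, pointing down, with tool y along world angle yawy (deg), mod 180, nearest"""
    o=arm.get_obs(); R=Ro.from_rotvec(o["eef_rot"]).as_matrix()
    off=R.T@(np.array(pos)-o["eef_pos"])*1000
    best=None
    for a in (yawy,yawy+180):
        a=np.deg2rad(a); y=np.array([np.cos(a),np.sin(a),0]);z=np.array([0,0,-1]);x=np.cross(y,z)
        d=Ro.from_matrix(R.T@np.c_[x,y,z]).as_rotvec(degrees=True)
        if best is None or np.linalg.norm(d)<np.linalg.norm(best): best=d
    print("t",round(float(o["t"]),2),"q7",np.round(o["q"][6],2),"OFF",np.round(off,1),"ROT",np.round(best,1))
E
python3 - <<'E'
from h import *
for c in ["top","side"]:
    im=cv2.imread(f"pics/{c}0.png"); P=cloud(c,np.load(f"pics/{c}0d.npy")); hsv=cv2.cvtColor(im,cv2.COLOR_BGR2HSV)
    H,S,V=[hsv[...,i].astype(int) for i in range(3)]
    def rep(name,m,box=None,wh=None):
        x,y,z=P[...,0],P[...,1],P[...,2]
        b=m&(abs(x-wh[0])<wh[2])&(abs(y-wh[1])<wh[2])&(z>wh[3])&(z<wh[4])
        q=P[b][:,:2].astype(np.float32)
        if len(q)<8: print(name,len(q));return
        r=cv2.minAreaRect(q); print(c,name,len(q),"c",np.round(r[0],4),"sz",np.round(r[1],3),"ang",round(r[2],1),"med",np.round(np.median(P[b],0),4), "mid",np.round((q.min(0)+q.max(0))/2,4))
    dark=(V<70)
    rep("matdark",dark,wh=(.593,.002,.17,-.02,.015))
    rep("mat+stripe",(V<70)|((V>200)&(S<40)),wh=(.593,.002,.17,-.02,.012))
    rep("dish",(H>20)&(H<35)&(S>120),wh=(.604,.315,.06,-.01,.1))
    rep("dishrim",(H>20)&(H<35)&(S>120),wh=(.604,.315,.06,.019,.1))
    rep("gaugetop",V>-1,wh=(.472,.38,.06,.019,.1))
    rep("jartop",V>-1,wh=(.435,.241,.06,.034,.1))
    rep("valve top",(H>40)&(H<80)&(S>100),wh=(.55,.09,.06,.03,.1))
    rep("fs top",V>-1,wh=(.55,-.09,.06,.05,.1))
    rep("box",V>-1,wh=(.548,-.35,.09,.062,.08))
    rep("lid red",((H<8)|(H>172))&(S>150),wh=(.548,-.35,.09,.055,.08))
    rep("rib",V>-1,wh=(.5,-.35,.06,.088,.12))
    rep("brass",(H>10)&(H<35)&(S>80),wh=(.56,-.35,.04,-.02,.12))
E
python3 - <<'E'
import cv2
a=cv2.imread('pics/top0.png');b=cv2.imread('pics/side0.png')
cv2.imwrite('pics/c1.png',cv2.resize(a[140:250,220:500],None,fx=2.8,fy=2.8,interpolation=cv2.INTER_CUBIC))
cv2.imwrite('pics/c2.png',cv2.resize(b[180:400,290:490],None,fx=2.7,fy=2.7,interpolation=cv2.INTER_CUBIC))
E
```

```text
top matdark 3500 c [0.6049 0.0023] sz [0.177 0.26 ] ang 0.0 med [0.6124 0.0014 0.005 ] mid [0.6049 0.0023]
top mat+stripe 3754 c [0.6324 0.017 ] sz [0.267 0.291] ang 1.3 med [0.6099 0.0045 0.005 ] mid [0.6297 0.0189]
top dish 302 c [0.5835 0.3072] sz [0.109 0.067] ang 22.8 med [0.6031 0.318  0.0054] mid [0.5888 0.2988]
top dishrim 54 c [0.6036 0.3147] sz [0.054 0.056] ang 4.0 med [0.5907 0.3157 0.0264] mid [0.6026 0.3137]
top gaugetop 243 c [0.4521 0.3833] sz [0.054 0.1  ] ang 72.7 med [0.4728 0.3758 0.0269] mid [0.4557 0.3863]
top jartop 183 c [0.4399 0.2406] sz [0.044 0.045] ang 89.1 med [0.4397 0.2407 0.042 ] mid [0.4399 0.2407]
top valve top 154 c [0.5529 0.0853] sz [0.041 0.042] ang 89.9 med [0.5533 0.0838 0.0619] mid [0.5529 0.0853]
top fs top 106 c [ 0.556  -0.0841] sz [0.035 0.034] ang 43.3 med [ 0.5562 -0.0844  0.0629] mid [ 0.5564 -0.083 ]
top box 1139 c [ 0.5461 -0.3484] sz [0.134 0.103] ang 1.5 med [ 0.5452 -0.3461  0.0713] mid [ 0.5469 -0.3482]
top lid red 774 c [ 0.5397 -0.3494] sz [0.121 0.086] ang 1.2 med [ 0.5393 -0.3513  0.0705] mid [ 0.5398 -0.3492]
top rib 62 c [ 
[... 828 characters left out ...]
 0.041 ] mid [0.436  0.2419]
side valve top 190 c [0.5499 0.0829] sz [0.04  0.041] ang 34.3 med [0.5481 0.0812 0.061 ] mid [0.5501 0.084 ]
side fs top 185 c [ 0.5536 -0.0856] sz [0.035 0.034] ang 23.0 med [ 0.5528 -0.0868  0.0611] mid [ 0.5533 -0.0848]
side box 3171 c [ 0.544  -0.3475] sz [0.135 0.101] ang 1.8 med [ 0.5463 -0.3502  0.0694] mid [ 0.5438 -0.3466]
side lid red 2299 c [ 0.5405 -0.346 ] sz [0.128 0.088] ang 0.6 med [ 0.538  -0.3494  0.0691] mid [ 0.5403 -0.3458]
side rib 203 c [ 0.4939 -0.3494] sz [0.012 0.044] ang 1.3 med [ 0.4933 -0.3508  0.0946] mid [ 0.4941 -0.3494]
side brass 99 c [ 0.5557 -0.3408] sz [0.041 0.022] ang 29.3 med [ 0.5454 -0.3475  0.0464] mid [ 0.5566 -0.3432]
```

View pics/c1.png

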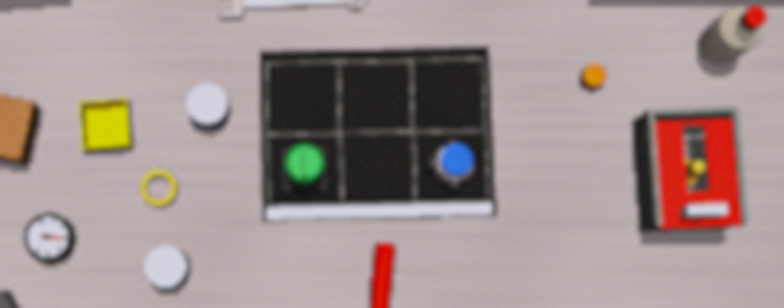

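View pics/c2.png

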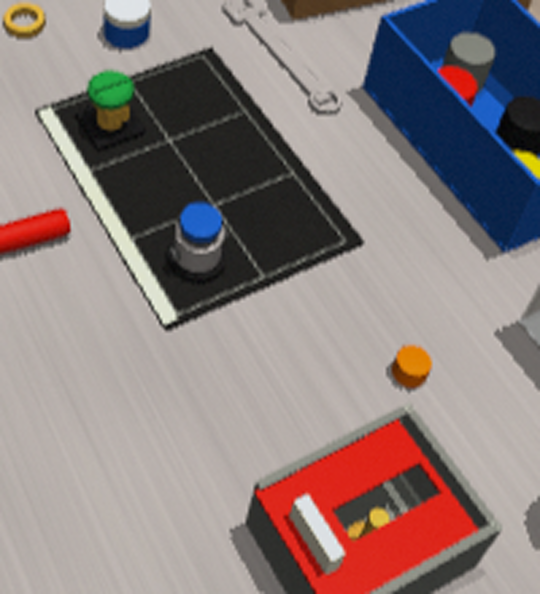

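```bash
python3 - <<'E'
from h import *
go((.603,.315,.23),5); go((.603,.315,.08),5)
im=cv2.imread("pics/top0.png");hsv=cv2.cvtColor(im,cv2.COLOR_BGR2HSV)
for c,(x0,x1,y0,y1) in {"top":(245,270,172,197),"side":(298,330,152,178)}.items():
    im=cv2.imread(f"pics/{c}0.png");hsv=cv2.cvtColor(im,cv2.COLOR_BGR2HSV)
    m=(hsv[...,0]>20)&(hsv[...,0]<35)&(hsv[...,1]>120); k=np.zeros_like(m);k[y0:y1,x0:x1]=1
    v,u=np.nonzero(m&k); hull=cv2.convexHull(np.c_[u,v].astype(np.float32)).reshape(-1,2)
    w=plane(c,hull,.026 if c=="top" else .02)[:,:2].astype(np.float32); print(c,cv2.minAreaRect(w))
E
```

```text
t 1.0 q7 -0.06 OFF [-458.5 -147.5    1.4] ROT [ 0. -0. 65.]
t 1.0 q7 -0.06 OFF [-458.5 -147.5  151.4] ROT [ 0. -0. 65.]
top ((0.6008380055427551, 0.3136984407901764), (0.05603902414441109, 0.05476129800081253), 1.2482162714004517)
side ((0.6003308892250061, 0.3116559684276581), (0.06911323964595795, 0.07963579893112183), 4.941445350646973)
```

>>> move_arm(
  offset=[
    [-458, -147, 0],
    [-458, -147, 0],
    [-458, -147, 0],
    [-458, -147, 0],
    [-458, -147, 0],
    [-458, -147, 0],
    [-458, -147, 0],
    [-458, -147, 0],
    [-458, -147, 0],
    [-458, -147, 150],
    [-458, -147, 150],
    [-458, -147, 150],
  ],
  delta_rot=[
    [0, 0, 67],
    [0, 0, 67],
    [0, 0, 67],
    [0, 0, 67],
    [0, 0, 67],
    [0, 0, 67],
    [0, 0, 67],
    [0, 0, 67],
    [0, 0, 67],
    [0, 0, 67],
    [0, 0, 67],
    [0, 0, 67],
  ],
  hand=1,
  grip_force=30,
)

```text
t: 2.5
eef_pos: [0.5989, 0.3159, 0.0765]
eef_rot: [-2.159, -2.278, 0.01]
force: [-0.9, -0.3, 0.3]
opening: 0.0854
```

```bash
python3 - <<'E'
from h import *
go((.603,.315,.001),3)
im,_=cams.camera("side"); im2,_=cams.camera("top")
cv2.imwrite("pics/s1.png",cv2.resize(np.hstack([im[100:260,220:400],im2[120:280,190:370]])[:,:,::-1],None,fx=2.2,fy=2.2))
E
```

```text
t 2.5 q7 -0.36 OFF [-0.9  4.6 75.5] ROT [-0.4  0.1  0.1]
```

View pics/s1.png

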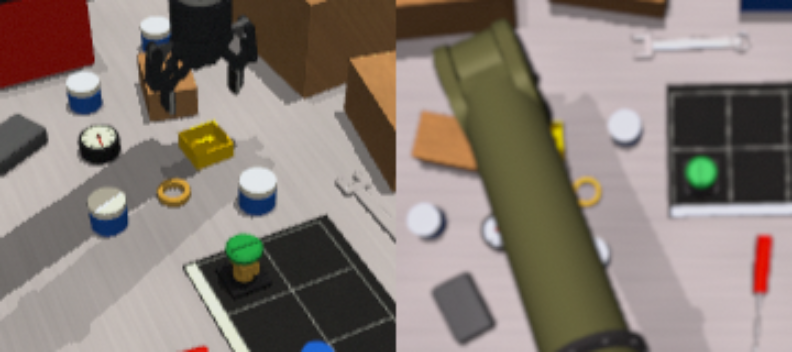

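The side view shows the gripper above the dish with its fingers straddling it. The top view is covered by the arm. I'll descend.

>>> move_arm(
  offset=[
    [0, 3, 40],
    [0, 3, 76],
    [0, 3, 76],
    [0, 3, 76],
  ],
  delta_rot=[
    [0, 0, 0],
    [0, 0, 0],
    [0, 0, 0],
    [0, 0, 0],
  ],
)

```text
t: 3.1
eef_pos: [0.607, 0.3171, 0.008]
eef_rot: [2.162, 2.278, 0.006]
force: [0.0, 0.2, 0.5]
opening: 0.0858
```

>>> move_arm(
  offset=[
    [0, 0, 0],
    [0, 0, 0],
    [0, 0, 0],
    [0, 0, 0],
    [0, 0, 0],
    [0, 0, 0],
  ],
  delta_rot=[
    [0, 0, 0],
    [0, 0, 0],
    [0, 0, 0],
    [0, 0, 0],
    [0, 0, 0],
    [0, 0, 0],
  ],
  hand=-1,
  grip_force=30,
)

```text
t: 3.85
eef_pos: [0.6068, 0.3165, 0.0075]
eef_rot: [2.163, 2.278, 0.005]
force: [-0.5, -0.2, 6.5]
opening: 0.0558
```

>>> move_arm(
  offset=[
    [0, 0, -60],
    [0, 0, -140],
    [0, 0, -140],
    [0, 0, -140],
    [0, 0, -140],
  ],
  delta_rot=[
    [0, 0, 0],
    [0, 0, 0],
    [0, 0, 0],
    [0, 0, 0],
    [0, 0, 0],
  ],
)

```text
t: 4.47
eef_pos: [0.6043, 0.3152, 0.1429]
eef_rot: [-2.162, -2.277, 0.006]
force: [-0.3, -0.8, -1.2]
opening: 0.0552
```

```bash
python3 - <<'E'
from h import *
go((.553,.0005,.14),1.3)
im,_=cams.camera("side")
cv2.imwrite("pics/s2.png",cv2.resize(im[60:260,200:420,::-1],None,fx=2.5,fy=2.5))
E
```

```text
t 4.47 q7 -0.37 OFF [-311.6  -67.5    3.6] ROT [-0.2  0.1  1.7]
```

View pics/s2.png

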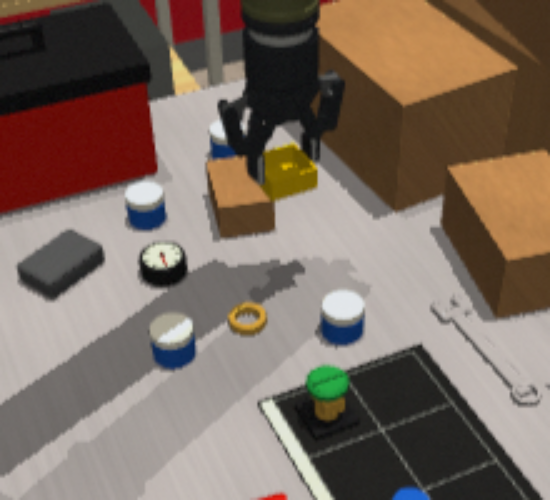

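>>> move_arm(
  offset=[
    [-312, -67, 0],
    [-312, -67, 0],
    [-312, -67, 0],
    [-312, -67, 0],
    [-312, -67, 0],
    [-312, -67, 0],
    [-312, -67, 0],
    [-312, -67, 70],
    [-312, -67, 70],
    [-312, -67, 70],
    [-312, -67, 70],
  ],
  delta_rot=[
    [0, 0, 2],
    [0, 0, 2],
    [0, 0, 2],
    [0, 0, 2],
    [0, 0, 2],
    [0, 0, 2],
    [0, 0, 2],
    [0, 0, 2],
    [0, 0, 2],
    [0, 0, 2],
    [0, 0, 2],
  ],
)

```text
t: 5.9
eef_pos: [0.5566, 0.0014, 0.0772]
eef_rot: [2.2, 2.24, 0.004]
force: [1.2, -0.4, -0.3]
opening: 0.0554
```

```bash
python3 - <<'E'
from h import *
go((.553,.0005,.0125),1.3)
im,_=cams.camera("side")
cv2.imwrite("pics/s3.png",cv2.resize(im[150:350,250:470,::-1],None,fx=2.5,fy=2.5))
for q in ["dish_mid"]:
  for c in ["side"]: print([(round(r["p"],2),np.round(r["location"],3).tolist()) for r in finder.spot_point(q,c)[:2]])
E
```

```text
t 5.9 q7 0.08 OFF [-0.9 -3.8 64.7] ROT [ 0.2 -0.  -0.3]
[(0.78, [0.556, -0.001, 0.082])]
```

View pics/s3.png

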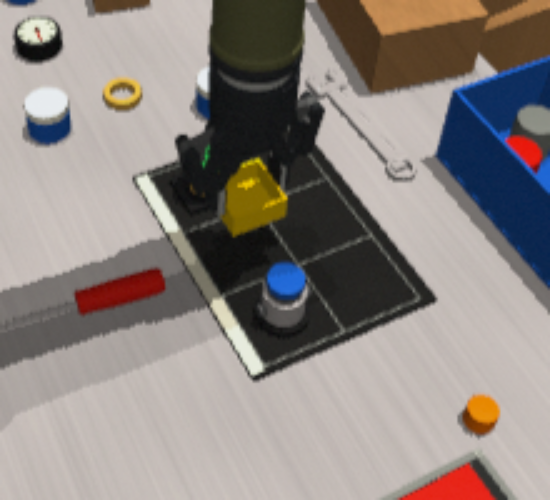

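>>> move_arm(
  offset=[
    [0, -4, 40],
    [0, -4, 58],
    [0, -4, 66],
    [0, -4, 66],
    [0, -4, 66],
  ],
  delta_rot=[
    [0, 0, 0],
    [0, 0, 0],
    [0, 0, 0],
    [0, 0, 0],
    [0, 0, 0],
  ],
)

```text
t: 6.62
eef_pos: [0.5509, 0.0006, 0.0113]
eef_rot: [-2.202, -2.239, 0.0]
force: [-4.8, 0.5, 9.7]
opening: 0.0546
```

```bash
python3 - <<'E'
from h import *
go((.553,.0005,.0115),1.3)
E
```

```text
t 6.62 q7 0.12 OFF [-0.2  2.1 -0.2] ROT [-0.1 -0.1 -0.4]
```

>>> move_arm(
  offset=[
    [0, 2, 0],
    [0, 2, 0],
  ],
  delta_rot=[
    [0, 0, 0],
    [0, 0, 0],
  ],
)

```text
t: 6.88
eef_pos: [0.5527, 0.0006, 0.0112]
eef_rot: [-2.202, -2.238, 0.001]
force: [-6.0, -1.0, 9.6]
opening: 0.0553
```

>>> move_arm(
  offset=[
    [0, 0, 0],
    [0, 0, 0],
    [0, 0, 0],
    [0, 0, -50],
    [0, 0, -130],
    [0, 0, -130],
    [0, 0, -130],
  ],
  delta_rot=[
    [0, 0, 0],
    [0, 0, 0],
    [0, 0, 0],
    [0, 0, 0],
    [0, 0, 0],
    [0, 0, 0],
    [0, 0, 0],
  ],
  hand=1,
)

```text
t: 7.75
eef_pos: [0.5538, 0.0008, 0.1405]
eef_rot: [2.202, 2.239, 0.004]
force: [-0.7, -0.7, -0.1]
opening: 0.0853
```

```bash
python3 - <<'E'
from h import *
go((.472,.379,.14),90);go((.472,.379,.14),45)
E
```

```text
t 7.75 q7 0.05 OFF [379.5 -75.4   0.6] ROT [  0.2   0.1 -89. ]
t 7.75 q7 0.05 OFF [379.5 -75.4   0.6] ROT [  0.2   0.  -44. ]
```

>>> move_arm(
  offset=[
    [380, -75, 0],
    [380, -75, 0],
    [380, -75, 0],
    [380, -75, 0],
    [380, -75, 0],
    [380, -75, 0],
    [380, -75, 0],
    [380, -75, 0],
    [380, -75, 60],
    [380, -75, 60],
    [380, -75, 60],
    [380, -75, 60],
  ],
  delta_rot=[
    [0, 0, -89],
    [0, 0, -89],
    [0, 0, -89],
    [0, 0, -89],
    [0, 0, -89],
    [0, 0, -89],
    [0, 0, -89],
    [0, 0, -89],
    [0, 0, -89],
    [0, 0, -89],
    [0, 0, -89],
    [0, 0, -89],
  ],
)

```text
t: 9.25
eef_pos: [0.4726, 0.3803, 0.0812]
eef_rot: [0.002, 3.139, 0.003]
force: [0.2, -0.0, 0.4]
opening: 0.0857
```

```bash
python3 - <<'E'
from h import *
im,d=cams.camera("top"); im2,_=cams.camera("side")
cv2.imwrite("pics/s4.png",cv2.resize(np.hstack([im[130:290,210:420],im2[100:260,220:430]])[:,:,::-1],None,fx=1.9,fy=1.9))
for q in ["dish_mid","gauge_mid"]:
  for c in ["side","top"]: print(q,c,[(round(r["p"],2),np.round(r["location"],3).tolist()) for r in finder.spot_point(q,c)[:2]])
P=cloud("top",d);hsv=cv2.cvtColor(im,cv2.COLOR_RGB2HSV)
m=(hsv[...,0]>20)&(hsv[...,0]<35)&(hsv[...,1]>120)
v,u=np.nonzero(m&(abs(P[...,0]-.553)<.05)&(abs(P[...,1])<.05)); h=cv2.convexHull(np.c_[u,v].astype(np.float32)).reshape(-1,2)
print(cv2.minAreaRect(plane("top",h,.03)[:,:2].astype(np.float32)))
go((.472,.379,.002),90)
E
```

```text
dish_mid side [(0.91, [0.551, -0.005, 0.016])]
dish_mid top [(0.64, [0.555, 0.001, 0.021])]
gauge_mid side [(0.51, [0.472, 0.382, 0.008])]
gauge_mid top [(0.57, [0.472, 0.381, 0.013])]
((0.5522887706756592, 0.0005310513079166412), (0.06409899145364761, 0.0646020844578743), 89.8873519897461)
t 9.55 q7 0.86 OFF [-0.1 -0.7 78.1] ROT [ 0.   0.1 -0. ]
```

View pics/s4.png

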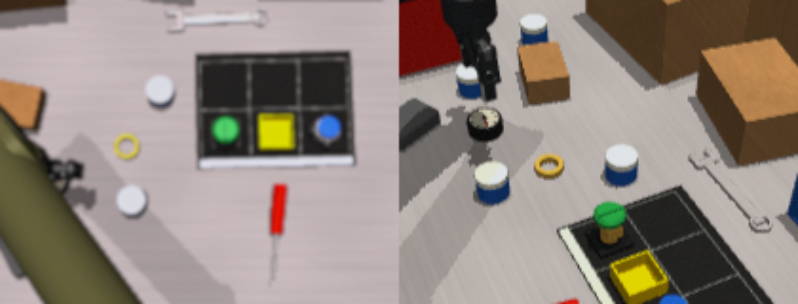

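The dish is centred between the valve and the first stage, at (0.552, 0.001). The gripper is over the gauge, so I'll descend.

>>> move_arm(
  offset=[
    [0, 0, 45],
    [0, 0, 76],
    [0, 0, 76],
    [0, 0, 76],
  ],
  delta_rot=[
    [0, 0, 0],
    [0, 0, 0],
    [0, 0, 0],
    [0, 0, 0],
  ],
)

```text
t: 10.05
eef_pos: [0.4723, 0.38, 0.0047]
eef_rot: [0.001, 3.14, 0.002]
force: [-0.0, -0.4, -0.5]
opening: 0.0852
```

>>> move_arm(
  offset=[
    [0, 0, 0],
    [0, 0, 0],
    [0, 0, 0],
    [0, 0, 0],
    [0, 0, 0],
    [0, 0, 0],
  ],
  delta_rot=[
    [0, 0, 0],
    [0, 0, 0],
    [0, 0, 0],
    [0, 0, 0],
    [0, 0, 0],
    [0, 0, 0],
  ],
  hand=-1,
  grip_force=50,
)

```text
t: 10.8
eef_pos: [0.4726, 0.3802, 0.0053]
eef_rot: [0.001, 3.139, 0.003]
force: [-1.0, 0.3, 6.9]
opening: 0.0546
```

>>> move_arm(
  offset=[
    [0, 0, -60],
    [0, 0, -140],
    [0, 0, -140],
    [0, 0, -140],
    [0, 0, -140],
  ],
  delta_rot=[
    [0, 0, 0],
    [0, 0, 0],
    [0, 0, 0],
    [0, 0, 0],
    [0, 0, 0],
  ],
)

```text
t: 11.42
eef_pos: [0.4703, 0.3784, 0.1409]
eef_rot: [-0.001, -3.139, 0.004]
force: [-0.5, -0.7, -1.6]
opening: 0.0542
```

```bash
python3 - <<'E'
from h import *
go((.636,.0875,.14),91.3)
im,_=cams.camera("side")
print([(round(r["p"],2),np.round(r["location"],3).tolist()) for r in finder.spot_point("gauge_mid","side")[:2]], arm.get_obs()["eef_pos"])
cv2.imwrite("pics/s5.png",cv2.resize(im[60:260,200:420,::-1],None,fx=2.5,fy=2.5))
E
```

```text
t 11.43 q7 0.86 OFF [-165.9 -290.8    1.2] ROT [-0.1 -0.2 -1.3]
[(0.74, [0.47, 0.379, 0.142])] [0.47031871 0.37837942 0.14071841]
```

View pics/s5.png

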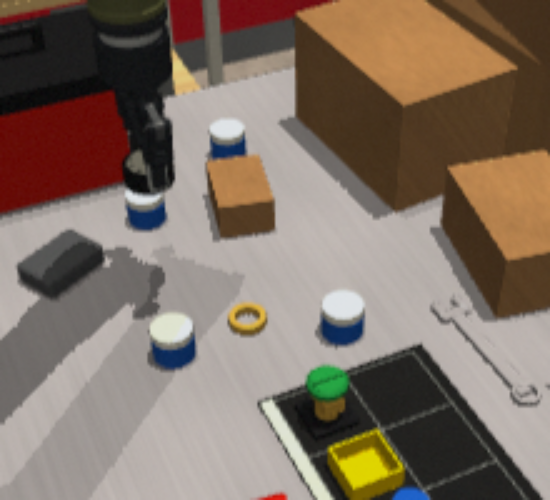

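>>> move_arm(
  offset=[
    [-166, -291, 0],
    [-166, -291, 0],
    [-166, -291, 0],
    [-166, -291, 0],
    [-166, -291, 0],
    [-166, -291, 0],
    [-166, -291, 0],
    [-166, -291, 0],
    [-166, -291, 60],
    [-166, -291, 80],
    [-166, -291, 80],
  ],
  delta_rot=[
    [0, 0, -1],
    [0, 0, -1],
    [0, 0, -1],
    [0, 0, -1],
    [0, 0, -1],
    [0, 0, -1],
    [0, 0, -1],
    [0, 0, -1],
    [0, 0, -1],
    [0, 0, -1],
    [0, 0, -1],
  ],
)

```text
t: 12.9
eef_pos: [0.6354, 0.0896, 0.0616]
eef_rot: [0.029, -3.137, 0.0]
force: [-1.1, -0.4, -0.7]
opening: 0.0542
```

```bash
python3 - <<'E'
from h import *
go((.636,.0875,.0095),91.3)
E
```

```text
t 12.9 q7 1.49 OFF [-0.8 -2.1 52.1] ROT [-0.  -0.2 -0.2]
```

>>> move_arm(
  offset=[
    [0, -1, 30],
    [0, -1, 46],
    [0, -1, 51],
    [0, -1, 51],
    [0, -1, 51],
  ],
  delta_rot=[
    [0, 0, 0],
    [0, 0, 0],
    [0, 0, 0],
    [0, 0, 0],
    [0, 0, 0],
  ],
)

```text
t: 13.52
eef_pos: [0.6383, 0.0874, 0.0135]
eef_rot: [-0.026, 3.139, 0.001]
force: [-0.1, -0.2, -1.1]
opening: 0.054
```

```bash
python3 - <<'E'
from h import *
go((.636,.0875,.0095),91.3)
E
```

```text
t 13.53 q7 1.5 OFF [2.3 0.1 4. ] ROT [ 0.   0.1 -0.3]
```

>>> move_arm(
  offset=[
    [2, 0, 3],
    [2, 0, 4],
    [2, 0, 4],
  ],
  delta_rot=[
    [0, 0, 0],
    [0, 0, 0],
    [0, 0, 0],
  ],
)

```text
t: 13.9
eef_pos: [0.6354, 0.0873, 0.0093]
eef_rot: [-0.026, 3.141, 0.001]
force: [-2.4, 0.1, 5.0]
opening: 0.0544
```

>>> move_arm(
  offset=[
    [0, 0, 0],
    [0, 0, 0],
    [0, 0, 0],
    [0, 0, -50],
    [0, 0, -130],
    [0, 0, -130],
    [0, 0, -130],
  ],
  delta_rot=[
    [0, 0, 0],
    [0, 0, 0],
    [0, 0, 0],
    [0, 0, 0],
    [0, 0, 0],
    [0, 0, 0],
    [0, 0, 0],
  ],
  hand=1,
)

```text
t: 14.78
eef_pos: [0.6362, 0.0874, 0.1397]
eef_rot: [-0.026, 3.139, 0.001]
force: [0.0, -0.8, -0.5]
opening: 0.0854
```

```bash
python3 - <<'E'
from h import *
go((.438,.2415,.14),91.3)
E
```

```text
t 14.78 q7 1.47 OFF [195.6 157.4  -0.7] ROT [ 0.   0.2 -0.3]
```

>>> move_arm(
  offset=[
    [196, 157, 0],
    [196, 157, 0],
    [196, 157, 0],
    [196, 157, 0],
    [196, 157, 0],
    [196, 157, 0],
    [196, 157, 30],
    [196, 157, 60],
    [196, 157, 60],
    [196, 157, 60],
  ],
  delta_rot=[
    [0, 0, 0],
    [0, 0, 0],
    [0, 0, 0],
    [0, 0, 0],
    [0, 0, 0],
    [0, 0, 0],
    [0, 0, 0],
    [0, 0, 0],
    [0, 0, 0],
    [0, 0, 0],
  ],
)

```text
t: 16.02
eef_pos: [0.4378, 0.2402, 0.0787]
eef_rot: [-0.023, 3.141, -0.0]
force: [0.2, 0.2, 0.2]
opening: 0.0853
```

```bash
python3 - <<'E'
from h import *
im,d=cams.camera("top"); im2,d2=cams.camera("side")
cv2.imwrite("pics/s6.png",cv2.resize(np.hstack([im[130:290,210:420],im2[100:260,220:430]])[:,:,::-1],None,fx=1.9,fy=1.9))
for q in ["gauge_mid","jar_mid"]:
  for c in ["side","top"]: print(q,c,[(round(r["p"],2),np.round(r["location"],3).tolist()) for r in finder.spot_point(q,c)[:3]])
for c,D in (("top",d),("side",d2)):
    P=cloud(c,D); b=(abs(P[...,0]-.636)<.05)&(abs(P[...,1]-.0875)<.04)&(P[...,2]>.023)&(P[...,2]<.04)
    q=P[b]; print(c,len(q),q.mean(0),cv2.minEnclosingCircle(q[:,:2].astype(np.float32)))
go((.438,.2415,.006),91.3)
E
```

```text
gauge_mid side [(0.72, [0.633, 0.09, 0.016])]
gauge_mid top [(0.57, [0.634, 0.09, 0.018])]
jar_mid side [(0.75, [0.438, 0.242, 0.021]), (0.63, [0.627, 0.199, 0.023])]
jar_mid top [(0.49, [0.631, 0.574, 0.021]), (0.47, [0.482, 0.485, 0.019]), (0.46, [0.623, 0.196, 0.018])]
top 228 [0.63574745 0.08560061 0.03102936] ((0.6360198855400085, 0.0848999097943306), 0.028808828443288803)
side 280 [0.6323682  0.08394701 0.02934412] ((0.6337646245956421, 0.08679854869842529), 0.02917313016951084)
t 16.32 q7 1.04 OFF [-0.6  0.2 73.2] ROT [ 0.1  0.1 -0.3]
```

View pics/s6.png

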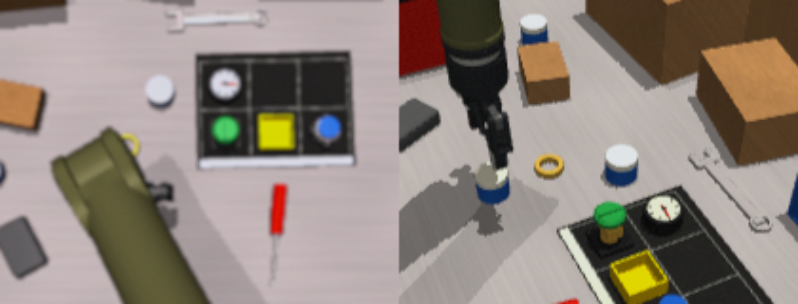

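The gauge is behind the valve, dial up and in the middle of its square at about (0.635, 0.086). Next I'll pick up the jar.

>>> move_arm(
  offset=[
    [0, 1, 40],
    [0, 1, 70],
    [0, 1, 70],
    [0, 1, 70],
  ],
  delta_rot=[
    [0, 0, 0],
    [0, 0, 0],
    [0, 0, 0],
    [0, 0, 0],
  ],
)

```text
t: 16.82
eef_pos: [0.4376, 0.2425, 0.0096]
eef_rot: [-0.026, 3.14, 0.002]
force: [0.5, 0.4, -0.2]
opening: 0.0853
```

>>> move_arm(
  offset=[
    [0, 0, 0],
    [0, 0, 0],
    [0, 0, 0],
    [0, 0, 0],
    [0, 0, 0],
    [0, 0, 0],
  ],
  delta_rot=[
    [0, 0, 0],
    [0, 0, 0],
    [0, 0, 0],
    [0, 0, 0],
    [0, 0, 0],
    [0, 0, 0],
  ],
  hand=-1,
  grip_force=40,
)

```text
t: 17.58
eef_pos: [0.4375, 0.2425, 0.0096]
eef_rot: [-0.026, 3.14, 0.002]
force: [-0.2, -1.0, 7.0]
opening: 0.0472
```

>>> move_arm(
  offset=[
    [0, 0, -60],
    [0, 0, -130],
    [0, 0, -130],
    [0, 0, -130],
    [0, 0, -130],
  ],
  delta_rot=[
    [0, 0, 0],
    [0, 0, 0],
    [0, 0, 0],
    [0, 0, 0],
    [0, 0, 0],
  ],
)

```text
t: 18.2
eef_pos: [0.4354, 0.2411, 0.1363]
eef_rot: [0.026, -3.138, 0.003]
force: [-0.2, -0.1, -1.6]
opening: 0.0469
```

```bash
python3 - <<'E'
from h import *
go((.64,-.0825,.14),91.3)
im,_=cams.camera("side")
print([(round(r["p"],2),np.round(r["location"],3).tolist()) for r in finder.spot_point("jar_mid","side")[:3]], arm.get_obs()["eef_pos"])
E
```

```text
t 18.2 q7 1.04 OFF [-199.1 -327.    -3.6] ROT [-0.1 -0.2 -0.3]
[(0.71, [0.63, 0.573, 0.019]), (0.67, [0.436, 0.239, 0.145]), (0.53, [0.626, 0.196, 0.02])] [0.43560607 0.2412128  0.13639721]
```

>>> move_arm(
  offset=[
    [-202, -327, 0],
    [-202, -327, 0],
    [-202, -327, 0],
    [-202, -327, 0],
    [-202, -327, 0],
    [-202, -327, 0],
    [-202, -327, 0],
    [-202, -327, 0],
    [-202, -327, 0],
    [-202, -327, 50],
    [-202, -327, 80],
    [-202, -327, 80],
  ],
  delta_rot=[
    [0, 0, 0],
    [0, 0, 0],
    [0, 0, 0],
    [0, 0, 0],
    [0, 0, 0],
    [0, 0, 0],
    [0, 0, 0],
    [0, 0, 0],
    [0, 0, 0],
    [0, 0, 0],
    [0, 0, 0],
    [0, 0, 0],
  ],
)

```text
t: 19.8
eef_pos: [0.6415, -0.079, 0.0557]
eef_rot: [0.031, -3.136, -0.002]
force: [0.5, 0.4, 0.2]
opening: 0.0471
```

```bash
python3 - <<'E'
from h import *
go((.64,-.0825,.0136),91.3)
E
```

```text
t 19.8 q7 1.8 OFF [ 1.3 -3.6 42.1] ROT [ 0.1 -0.3 -0.2]
```

>>> move_arm(
  offset=[
    [0, -3, 25],
    [0, -3, 37],
    [0, -3, 37],
    [0, -3, 37],
  ],
  delta_rot=[
    [0, 0, 0],
    [0, 0, 0],
    [0, 0, 0],
    [0, 0, 0],
  ],
)

```text
t: 20.3
eef_pos: [0.6451, -0.0844, 0.0227]
eef_rot: [-0.027, 3.139, 0.0]
force: [0.6, -0.1, -1.1]
opening: 0.0469
```

```bash
python3 - <<'E'
from h import *
go((.64,-.0825,.0136),91.3)
E
```

```text
t 20.3 q7 1.82 OFF [5.1 2.  9.1] ROT [ 0.   0.1 -0.3]
```

>>> move_arm(
  offset=[
    [5, 2, 4],
    [5, 2, 7],
    [5, 2, 9],
    [5, 2, 9],
    [5, 2, 9],
  ],
  delta_rot=[
    [0, 0, 0],
    [0, 0, 0],
    [0, 0, 0],
    [0, 0, 0],
    [0, 0, 0],
  ],
)

```text
t: 20.92
eef_pos: [0.6389, -0.0824, 0.0136]
eef_rot: [0.026, -3.141, -0.002]
force: [-4.7, -0.1, 7.2]
opening: 0.0471
```

>>> move_arm(
  offset=[
    [0, 0, 0],
    [0, 0, 0],
    [0, 0, 0],
    [0, 0, -50],
    [0, 0, -140],
    [0, 0, -140],
    [0, 0, -140],
  ],
  delta_rot=[
    [0, 0, 0],
    [0, 0, 0],
    [0, 0, 0],
    [0, 0, 0],
    [0, 0, 0],
    [0, 0, 0],
    [0, 0, 0],
  ],
  hand=1,
)

```text
t: 21.8
eef_pos: [0.6411, -0.0831, 0.1554]
eef_rot: [-0.026, 3.136, -0.0]
force: [-0.7, -0.1, -0.6]
opening: 0.0852
```

```bash
python3 - <<'E'
from h import *
go((.56,-.35,.16),91.4); go((.56,-.35,.16),1.4)
im,d2=cams.camera("side")
print([(round(r["p"],2),np.round(r["location"],3).tolist()) for r in finder.spot_point("jar_mid","side")[:3]])
cv2.imwrite("pics/s7.png",cv2.resize(im[180:400,290:540,::-1],None,fx=2.6,fy=2.6))
E
```

```text
t 21.8 q7 1.78 OFF [  85.4 -265.5   -5.1] ROT [-0.   0.3 -0.4]
t 21.8 q7 1.78 OFF [  85.4 -265.5   -5.1] ROT [ 0.3  0.3 89.6]
[(0.83, [0.637, -0.084, 0.026]), (0.64, [0.481, 0.485, 0.021]), (0.61, [0.63, 0.573, 0.019])]
```

View pics/s7.png

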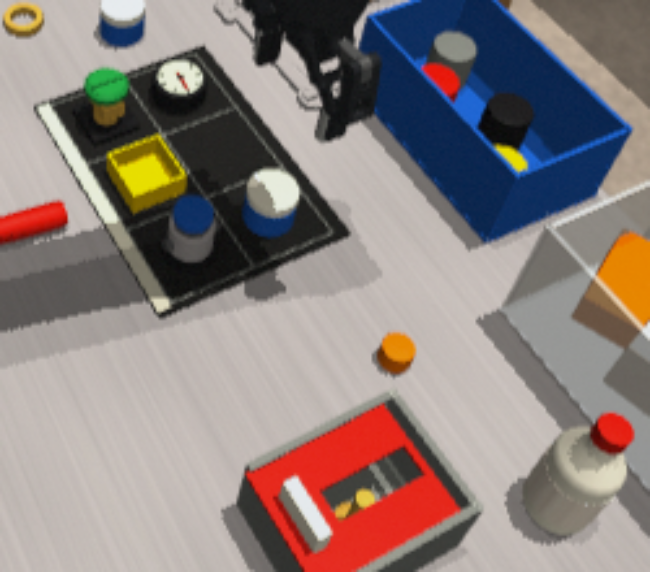

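The jar stands in the square behind the first stage. Next is the lid: I'll push the rib from its +x side with shut fingers.

>>> move_arm(
  offset=[
    [105, -265, 0],
    [105, -265, 0],
    [105, -265, 0],
    [105, -265, 0],
    [105, -265, 0],
    [105, -265, 0],
    [105, -265, 0],
    [105, -265, 40],
    [105, -265, 40],
    [105, -265, 40],
  ],
  delta_rot=[
    [0, 0, 0],
    [0, 0, 0],
    [0, 0, 0],
    [0, 0, 0],
    [0, 0, 0],
    [0, 0, 0],
    [0, 0, 0],
    [0, 0, 0],
    [0, 0, 0],
    [0, 0, 0],
  ],
  hand=-1,
)

```text
t: 23.15
eef_pos: [0.5396, -0.3484, 0.1128]
eef_rot: [-0.029, 3.141, 0.0]
force: [-0.2, -0.8, 0.1]
opening: -0.0002
```

```bash
python3 - <<'E'
from h import *
im,d=cams.camera("side")
go((.535,-.349,.078),91.4)
cv2.imwrite("pics/s8.png",cv2.resize(im[180:400,320:540,::-1],None,fx=2.6,fy=2.6))
E
```

```text
t 23.2 q7 2.27 OFF [ 4.9  0.1 35.6] ROT [-0.   0.1 -0.4]
```

View pics/s8.png

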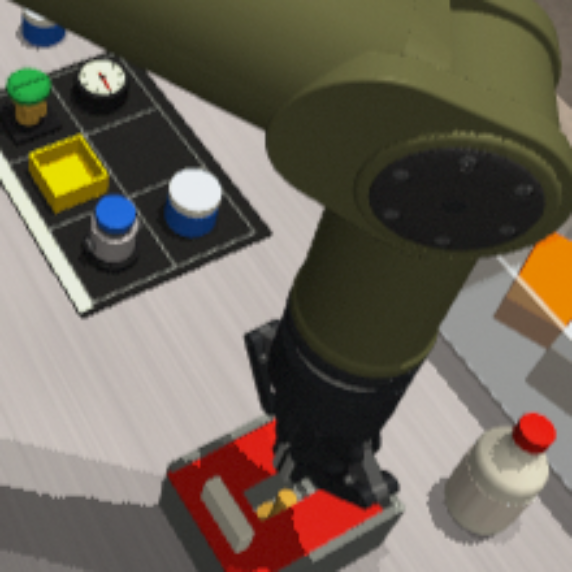

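>>> move_arm(
  offset=[
    [5, 0, 20],
    [5, 0, 34],
    [5, 0, 34],
    [25, 0, 34],
    [50, 0, 34],
    [75, 0, 34],
    [90, 0, 34],
    [90, 0, 34],
    [90, 0, 34],
  ],
  delta_rot=[
    [0, 0, 0],
    [0, 0, 0],
    [0, 0, 0],
    [0, 0, 0],
    [0, 0, 0],
    [0, 0, 0],
    [0, 0, 0],
    [0, 0, 0],
    [0, 0, 0],
  ],
)

```text
t: 24.32
eef_pos: [0.4495, -0.3508, 0.0786]
eef_rot: [-0.027, 3.141, -0.0]
force: [-0.0, -0.9, -0.5]
opening: -0.0
```

```bash
python3 - <<'E'
from h import *
im,d=cams.camera("side")
go((.425,-.352,.078),91.4)
print([(round(r["p"],2),np.round(r["location"],3).tolist()) for r in finder.spot_point("lid_rib","side")[:3]])
cv2.imwrite("pics/s9.png",cv2.resize(im[180:400,320:540,::-1],None,fx=2.6,fy=2.6))
E
```

```text
t 24.38 q7 2.34 OFF [24.5 -0.8  0.4] ROT [-0.   0.  -0.4]
[(0.64, [0.43, -0.349, 0.086])]
```

View pics/s9.png

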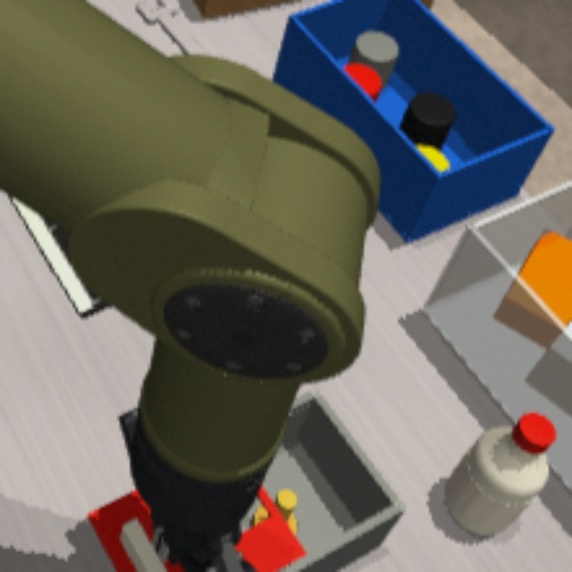

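>>> move_arm(
  offset=[
    [10, 0, 0],
    [18, 0, 0],
    [22, 0, 0],
    [24, 0, 0],
    [24, 0, 0],
    [24, 0, 0],
  ],
  delta_rot=[
    [0, 0, 0],
    [0, 0, 0],
    [0, 0, 0],
    [0, 0, 0],
    [0, 0, 0],
    [0, 0, 0],
  ],
)

```text
t: 25.18
eef_pos: [0.4279, -0.3511, 0.0785]
eef_rot: [-0.028, 3.136, -0.003]
force: [8.5, -0.4, -6.1]
opening: -0.0003
```

>>> move_arm(
  offset=[
    [-10, 0, 0],
    [-10, 0, -60],
    [-10, 0, -110],
    [-10, 200, -110],
    [-10, 200, -110],
    [-10, 200, -110],
    [-10, 200, -110],
  ],
  delta_rot=[
    [0, 0, 0],
    [0, 0, 0],
    [0, 0, 0],
    [0, 0, 0],
    [0, 0, 0],
    [0, 0, 0],
    [0, 0, 0],
  ],
)

```text
t: 26.05
eef_pos: [0.4309, -0.1472, 0.1882]
eef_rot: [0.036, -3.141, -0.002]
force: [-0.7, -0.1, 0.0]
opening: -0.0002
```

```bash
python3 - <<'E'
from h import *
im,d=cams.camera("side");im2,d2=cams.camera("top")
for c in ("side","top"):
  for q in ("lid_rib","piston_mid"): print(c,q,[(round(r["p"],2),np.round(r["location"],3).tolist()) for r in finder.spot_point(q,c)[:4]])
cv2.imwrite("pics/s10.png",cv2.resize(im[240:400,320:500,::-1],None,fx=3.3,fy=3.3))
cv2.imwrite("pics/t10.png",cv2.resize(im2[150:260,420:530,::-1],None,fx=5,fy=5,interpolation=cv2.INTER_CUBIC))
for c,I,D in (("side",im,d),("top",im2,d2)):
    P=cloud(c,D);hsv=cv2.cvtColor(I,cv2.COLOR_RGB2HSV)
    m=(hsv[...,0]>10)&(hsv[...,0]<35)&(hsv[...,1]>80)&(abs(P[...,0]-.56)<.06)&(abs(P[...,1]+.35)<.05)
    n,l,s,ce=cv2.connectedComponentsWithStats(m.astype(np.uint8))
    for i in range(1,n):
        q=P[l==i]; t=q[q[:,2]>.055]
        print(c,i,s[i],ce[i].round(1),q.mean(0).round(4),q[:,2].min().round(3),q[:,2].max().round(3),"top",len(t),t.mean(0).round(4) if len(t) else "", ((t.min(0)+t.max(0))/2).round(4) if len(t) else "")
E
```

```text
side lid_rib [(0.63, [0.553, -0.082, 0.006])]
side piston_mid [(0.8, [0.549, -0.353, 0.032])]
top lid_rib [(0.77, [0.409, -0.352, 0.086]), (0.67, [0.546, -0.349, 0.004])]
top piston_mid [(0.5, [0.542, -0.352, 0.036])]
side 1 [418 368  16  23 261] [426.6 379.3] [ 0.5448 -0.3538  0.0293] 0.003 0.064 top 54 [ 0.5451 -0.353   0.06  ] [ 0.5456 -0.3529  0.0595]
top 1 [460 197  12   6  55] [465.6 199.1] [ 0.5503 -0.3501  0.0359] 0.01 0.068 top 17 [ 0.5479 -0.3529  0.0612] [ 0.5475 -0.3528  0.0617]
```

View pics/s10.png

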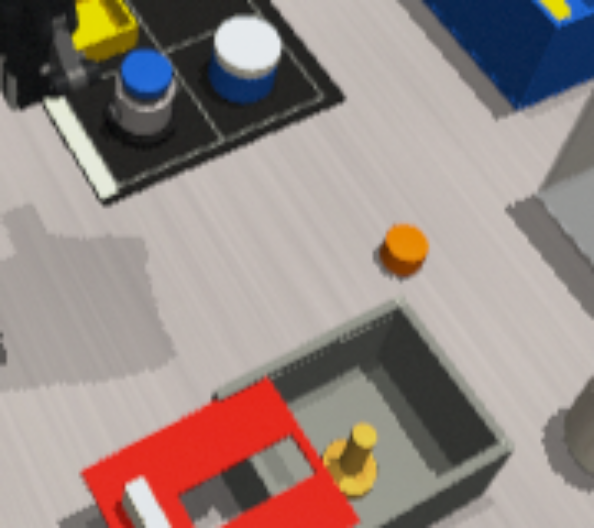

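View pics/t10.png

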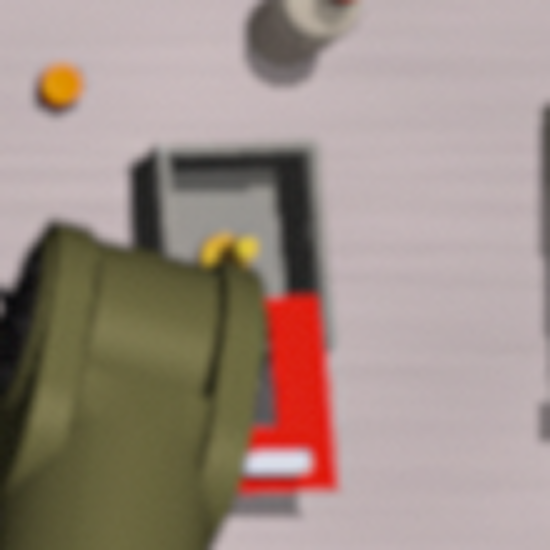

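The lid is fully open, with the rib at x=0.409. The piston stands free at about (0.5465, -0.353). I'll open the hand partly and go over it.

```bash
python3 - <<'E'
from h import *
go((.5465,-.353,.12),91.4)
E
```

```text
t 26.35 q7 1.84 OFF [-112.8 -201.2   68.4] ROT [-0.  -0.  -0.6]
```

>>> move_arm(
  offset=[
    [-113, -201, 0],
    [-113, -201, 0],
    [-113, -201, 0],
    [-113, -201, 0],
    [-113, -201, 0],
    [-113, -201, 0],
    [-113, -201, 68],
    [-113, -201, 68],
    [-113, -201, 68],
  ],
  delta_rot=[
    [0, 0, 0],
    [0, 0, 0],
    [0, 0, 0],
    [0, 0, 0],
    [0, 0, 0],
    [0, 0, 0],
    [0, 0, 0],
    [0, 0, 0],
    [0, 0, 0],
  ],
  hand=-0.25,
  grip_force=40,
)

```text
t: 27.48
eef_pos: [0.5478, -0.3498, 0.1215]
eef_rot: [-0.027, 3.141, 0.0]
force: [1.0, -0.6, 0.6]
opening: 0.0317
```

```bash
python3 - <<'E'
from h import *
im,d=cams.camera("side")
go((.5465,-.353,.030),91.4)
cv2.imwrite("pics/s11.png",cv2.resize(im[240:400,320:500,::-1],None,fx=3.3,fy=3.3))
E
```

```text
t 27.52 q7 2.27 OFF [ 2.3 -2.4 92.6] ROT [-0.1  0.1 -0.4]
```

View pics/s11.png

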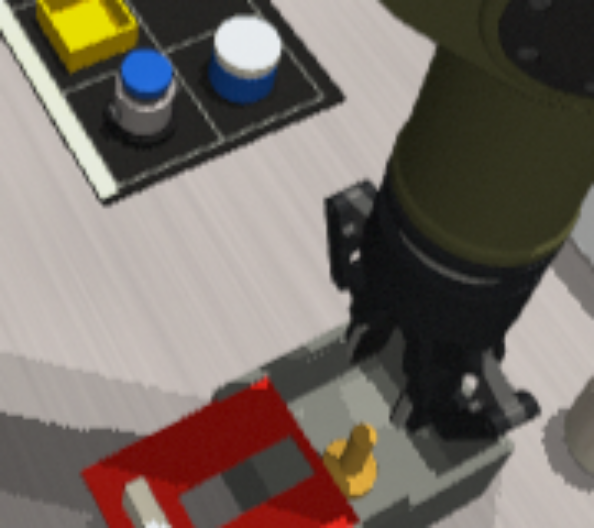

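>>> move_arm(
  offset=[
    [2, -2, 20],
    [2, -2, 45],
    [2, -2, 60],
    [2, -2, 60],
  ],
  delta_rot=[
    [0, 0, 0],
    [0, 0, 0],
    [0, 0, 0],
    [0, 0, 0],
  ],
)

```text
t: 28.02
eef_pos: [0.5449, -0.3519, 0.059]
eef_rot: [0.026, -3.139, -0.002]
force: [1.5, 0.8, -0.1]
opening: 0.0322
```

```bash
python3 - <<'E'
from h import *
im,d=cams.camera("side")
go((.5465,-.353,.035),91.4)
cv2.imwrite("pics/s12.png",cv2.resize(im[240:400,320:500,::-1],None,fx=3.3,fy=3.3))
E
```

```text
t 28.07 q7 2.3 OFF [-0.9 -0.6 25.2] ROT [ 0.  -0.  -0.4]
```

View pics/s12.png

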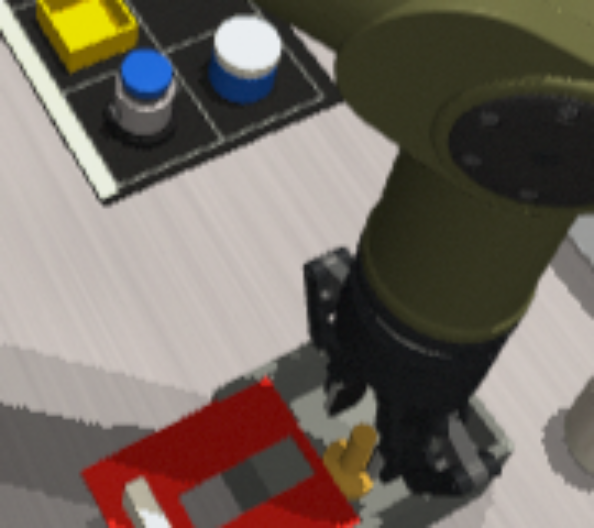

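>>> move_arm(
  offset=[
    [0, 0, 12],
    [0, 0, 24],
    [0, 0, 24],
  ],
  delta_rot=[
    [0, 0, 0],
    [0, 0, 0],
    [0, 0, 0],
  ],
)

```text
t: 28.45
eef_pos: [0.5448, -0.3517, 0.0348]
eef_rot: [0.026, -3.139, -0.002]
force: [-0.8, -0.3, 0.3]
opening: 0.0324
```

>>> move_arm(
  offset=[
    [0, 0, 0],
    [0, 0, 0],
    [0, 0, 0],
    [0, 0, 0],
    [0, 0, 0],
  ],
  delta_rot=[
    [0, 0, 0],
    [0, 0, 0],
    [0, 0, 0],
    [0, 0, 0],
    [0, 0, 0],
  ],
  hand=-1,
  grip_force=50,
)

```text
t: 29.08
eef_pos: [0.5458, -0.3524, 0.0365]
eef_rot: [-0.026, 3.141, -0.0]
force: [-0.0, 0.5, 0.2]
opening: 0.0117
```

>>> move_arm(
  offset=[
    [0, 0, -30],
    [0, 0, -80],
    [0, 0, -130],
    [0, 0, -130],
    [0, 0, -130],
  ],
  delta_rot=[
    [0, 0, 0],
    [0, 0, 0],
    [0, 0, 0],
    [0, 0, 0],
    [0, 0, 0],
  ],
)

```text
t: 29.7
eef_pos: [0.5453, -0.3519, 0.1657]
eef_rot: [0.026, -3.141, -0.001]
force: [-0.4, -0.2, -1.5]
opening: 0.0118
```

```bash
python3 - <<'E'
from h import *
im,d=cams.camera("side")
go((.553,.0005,.165),91.4)
print([(round(r["p"],2),np.round(r["location"],3).tolist()) for r in finder.spot_point("piston_mid","side")[:4]])
cv2.imwrite("pics/s13.png",cv2.resize(im[200:400,320:520,::-1],None,fx=3,fy=3))
E
```

```text
t 29.75 q7 2.26 OFF [-1.400e+01  3.519e+02  2.000e-01] ROT [ 0.1 -0.1 -0.4]
[]
```

View pics/s13.png

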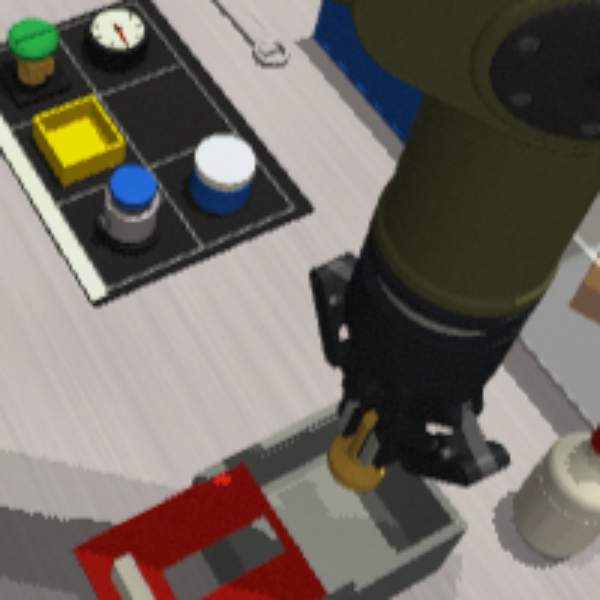

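```bash
python3 - <<'E'
from h import *
for c in ("side","top"):
    im,d=cams.camera(c); P=cloud(c,d);hsv=cv2.cvtColor(im,cv2.COLOR_RGB2HSV)
    m=(hsv[...,0]>10)&(hsv[...,0]<35)&(hsv[...,1]>80)&(abs(P[...,0]-.55)<.06)&(abs(P[...,1]+.35)<.05)&(P[...,2]>.09)
    v,u=np.nonzero(m)
    if len(v)<5: print(c,len(v)); continue
    q=P[m]; print(c,len(q),q.min(0).round(4),q.max(0).round(4))
    hd=q[(q[:,2]<.15)]; st=q[q[:,2]>.155]; print("head",len(hd),((hd.min(0)+hd.max(0))/2).round(4),hd.mean(0).round(4)," stem",len(st),st.mean(0).round(4))
E
```

```text
side 10435 [ 0.49   -0.4     0.1346] [ 0.5981 -0.3     0.592 ]
head 180 [ 0.5418 -0.3524  0.1421] [ 0.5386 -0.3546  0.1426]  stem 10248 [ 0.5244 -0.3592  0.5091]
top 1671 [ 0.4901 -0.396   0.1337] [ 0.5942 -0.3001  0.5953]
head 32 [ 0.5379 -0.3508  0.1416] [ 0.5376 -0.3486  0.1433]  stem 1638 [ 0.5363 -0.3376  0.5533]
```

>>> move_arm(
  offset=[
    [-18, 352, 0],
    [-18, 352, 0],
    [-18, 352, 0],
    [-18, 352, 0],
    [-18, 352, 0],
    [-18, 352, 0],
    [-18, 352, 0],
    [-18, 352, 0],
    [-18, 352, 30],
    [-18, 352, 60],
    [-18, 352, 60],
    [-18, 352, 60],
  ],
  delta_rot=[
    [0, 0, 0],
    [0, 0, 0],
    [0, 0, 0],
    [0, 0, 0],
    [0, 0, 0],
    [0, 0, 0],
    [0, 0, 0],
    [0, 0, 0],
    [0, 0, 0],
    [0, 0, 0],
    [0, 0, 0],
    [0, 0, 0],
  ],
)

```text
t: 31.4
eef_pos: [0.5585, -0.0013, 0.1073]
eef_rot: [-0.023, 3.14, -0.0]
force: [-0.5, 0.9, -0.5]
opening: 0.0115
```

```bash
python3 - <<'E'
from h import *
im,d=cams.camera("side")
go((.557,.0005,.039),91.4)
P=cloud("side",d);hsv=cv2.cvtColor(im,cv2.COLOR_RGB2HSV)
m=(hsv[...,0]>10)&(hsv[...,0]<35)&(hsv[...,1]>80)&(abs(P[...,0]-.55)<.05)&(abs(P[...,1])<.04)&(P[...,2]>.06)&(P[...,2]<.14)
q=P[m];print(len(q),q.min(0),q.max(0),q.mean(0))
cv2.imwrite("pics/s14.png",cv2.resize(im[150:330,270:450,::-1],None,fx=3.2,fy=3.2))
E
```

```text
t 31.45 q7 1.61 OFF [ 2.   1.5 68.7] ROT [-0.   0.1 -0.5]
129 [ 0.54285232 -0.02102832  0.07430281] [0.57473887 0.01084114 0.11849102] [ 0.55553653 -0.00783918  0.08744763]
```

View pics/s14.png

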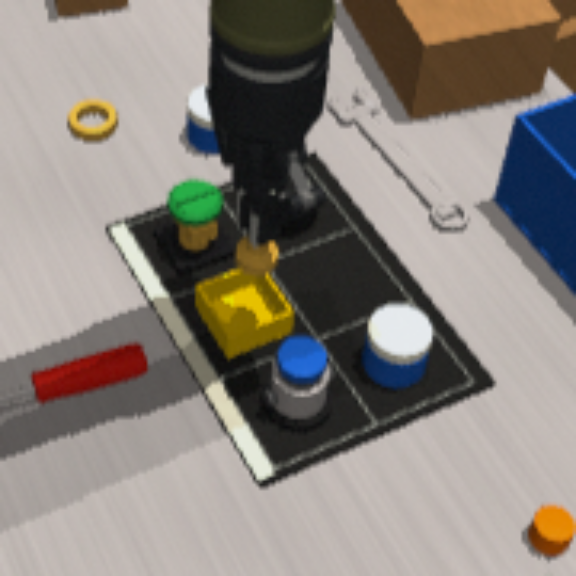

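>>> move_arm(
  offset=[
    [5, 1, 25],
    [5, 1, 40],
    [5, 1, 40],
    [5, 1, 40],
  ],
  delta_rot=[
    [0, 0, 0],
    [0, 0, 0],
    [0, 0, 0],
    [0, 0, 0],
  ],
)

```text
t: 31.95
eef_pos: [0.5536, 0.0007, 0.0672]
eef_rot: [-0.026, 3.14, 0.0]
force: [0.2, -0.2, -0.8]
opening: 0.012
```

```bash
python3 - <<'E'
from h import *
go((.5545,.0005,.0385),91.4)
for c in ("side","top"):
    im,d=cams.camera(c); cv2.imwrite(f"pics/{c}15.png",cv2.resize(im[150:330,270:450,::-1],None,fx=3.2,fy=3.2))
E
```

```text
t 31.95 q7 1.62 OFF [-0.8 -0.3 28.7] ROT [ 0.   0.1 -0.4]
```

View pics/side15.png

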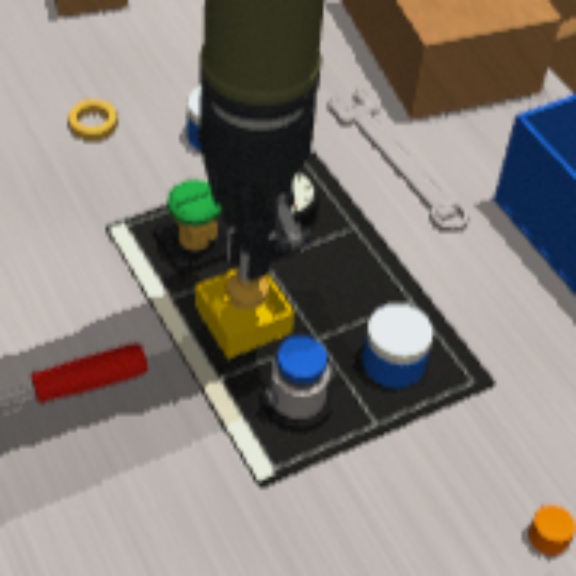

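The head is centred just above the dish. I'll lower it.

>>> move_arm(
  offset=[
    [0, 0, 10],
    [0, 0, 18],
    [0, 0, 24],
    [0, 0, 27],
    [0, 0, 27],
  ],
  delta_rot=[
    [0, 0, 0],
    [0, 0, 0],
    [0, 0, 0],
    [0, 0, 0],
    [0, 0, 0],
  ],
)

```text
t: 32.67
eef_pos: [0.5527, 0.0008, 0.0391]
eef_rot: [0.026, -3.141, 0.0]
force: [-0.0, 0.0, 0.4]
opening: 0.0116
```

>>> move_arm(
  offset=[
    [0, 0, 1],
    [0, 0, 2],
    [0, 0, 2],
  ],
  delta_rot=[
    [0, 0, 0],
    [0, 0, 0],
    [0, 0, 0],
  ],
)

```text
t: 33.05
eef_pos: [0.5532, 0.0008, 0.0384]
eef_rot: [-0.026, 3.141, 0.001]
force: [-2.5, 0.3, 5.5]
opening: 0.0115
```

Contact at 5.5 N, so the piston is seated. I'll release it gently.

>>> move_arm(
  offset=[
    [0, 0, 0],
    [0, 0, 0],
    [0, 0, 0],
    [0, 0, 0],
  ],
  delta_rot=[
    [0, 0, 0],
    [0, 0, 0],
    [0, 0, 0],
    [0, 0, 0],
  ],
  hand=-0.3,
)

```text
t: 33.55
eef_pos: [0.5527, 0.0008, 0.0372]
eef_rot: [0.026, -3.141, -0.0]
force: [-0.4, -0.3, -0.2]
opening: 0.0298
```

>>> move_arm(
  offset=[
    [0, 0, -10],
    [0, 0, -40],
    [0, 0, -90],
    [0, 0, -150],
    [0, 0, -150],
    [200, 0, -150],
    [200, 0, -150],
    [200, 0, -150],
    [200, 0, -150],
    [200, 0, -150],
  ],
  delta_rot=[
    [0, 0, 0],
    [0, 0, 0],
    [0, 0, 0],
    [0, 0, 0],
    [0, 0, 0],
    [0, 0, 0],
    [0, 0, 0],
    [0, 0, 0],
    [0, 0, 0],
    [0, 0, 0],
  ],
)

```text
t: 34.8
eef_pos: [0.3515, -0.0022, 0.1865]
eef_rot: [0.028, -3.14, 0.001]
force: [-0.4, 0.5, 0.6]
opening: 0.0299
```

```bash
python3 - <<'E'
from h import *
for c in ("side","top"):
    im,d=cams.camera(c); cv2.imwrite(f"pics/{c}16.png",cv2.resize(im[110:400,250:540,::-1],None,fx=2,fy=2))
    for q in ["dish_mid","gauge_mid","jar_mid","piston_mid","lid_rib"]:
        print(c,q,[(round(r["p"],2),np.round(r["location"],3).tolist()) for r in finder.spot_point(q,c)[:3]])
print(arm.get_obs()["eef_pos"])
E
```

```text
side dish_mid [(0.92, [0.553, -0.003, 0.014])]
side gauge_mid [(0.55, [0.636, 0.088, 0.017])]
side jar_mid [(0.89, [0.628, 0.198, 0.022]), (0.82, [0.64, -0.085, 0.027]), (0.78, [0.63, 0.571, 0.019])]
side piston_mid [(0.52, [0.555, -0.002, 0.035])]
side lid_rib []
top dish_mid [(0.72, [0.595, 0.001, -0.002]), (0.56, [0.552, 0.004, 0.017])]
top gauge_mid [(0.81, [0.639, 0.089, 0.016])]
top jar_mid [(0.77, [0.625, 0.194, 0.019]), (0.76, [0.629, 0.573, 0.021]), (0.72, [0.638, -0.08, 0.026])]
top piston_mid [(0.55, [0.552, 0.003, 0.034])]
top lid_rib [(0.94, [0.408, -0.354, 0.085])]
[ 0.35288371 -0.00224438  0.18733407]
```

View pics/side16.png

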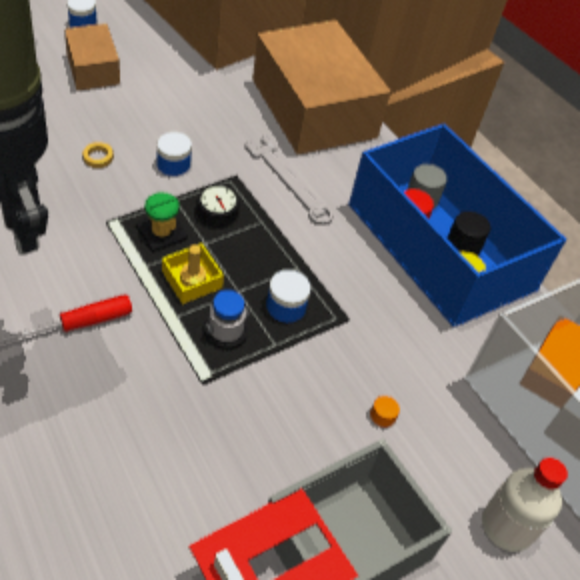

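View pics/top16.png

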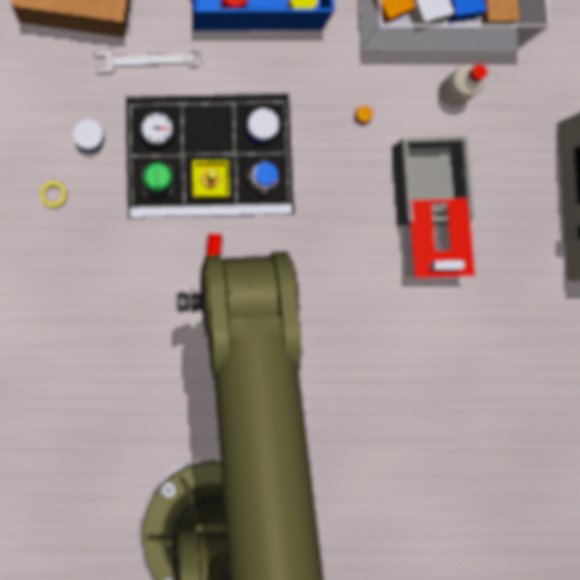

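Everything is in place: the dish with the piston upright in it at about (0.553, 0.000), the gauge behind the valve, the jar behind the first stage, the lid open and the arm clear.

```bash
python3 - <<'E'
from bench import arm
print(arm.job_done(), arm.get_obs()["t"])
E
```

```text
the job is handed in; nothing more can be done
the job is handed in; nothing more can be done
```

The job is done in the order asked and handed in shortly after t ≈ 35 s, against the 118 s limit; no verdict came back.

| Part | Result | Found at (x, y), m | Target (x, y), m |
|---|---|---|---|
| Dish | between first stage and valve | (0.553, 0.000) | (0.553, 0.0005) |
| Gauge | dial up behind the valve | (0.637, 0.088) | (0.636, 0.0875) |
| Jar nearest the base | upright behind the first stage | (0.639, -0.083) | (0.640, -0.0825) |
| Piston | upright in the dish, wide head down | (0.553, 0.000) | the dish |
| Lid | open to its stop, rib at x ≈ 0.408 | – | – |

- **Precision:** the found positions average the two cameras, which differ by 2–7 mm. That is about the finders' stated accuracy.
- **Last pictures:** both views show the layout above and the arm clear of everything.
- **Disagreements at the end:** the side camera did not find the lid rib. The top camera's best-scored dish report was false, at the mat's centre; its second, (0.552, 0.004), agreed with the picture.
- **Piston grip:** the stem was held a few millimetres off the pads' centre, with the opening reading 11.7 mm on the 14 mm stem. I corrected for that when placing it.

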